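Start the hand screw in the microscope stand's nut plate

TASK

Give the screw's thread a brief shot of cleaner: press the red nozzle cap of the fixed bottle down and let it come back up. Then turn the blue-headed hand screw backward (counter-clockwise seen from above) without lifting it yourself, until you feel it drop into its thread near the red mark on the boss, and turn it forward (clockwise) one full turn so that its white pointer stands at the red mark again. Finish with the gripper still holding the screw's head, and leave the bottles, dish, slide box and beaker where they are.

Things in the scene. Friction and masses are not known exactly. Their poses are not given: they have to be found in the camera images.
- plate: Fixed aluminium nut plate 150 x 120 x 10 mm with a steel threaded boss (44 mm outside diameter) upright at its middle. Origin on the boss's axis at work-surface level; z up; +x points from the axis to the red mark painted on the boss's rim and side and along the plate. Thread: coarse, right-handed, single-start, 8 mm per turn; its start (a lip) lies at the red mark.
- boss_top (a point): Centre of the boss's rim, on its axis, 60 mm above the work surface; axes as the plate's. Forward from its start the screw jams on a stop (unless forced brutally) in the thread's run-in; lifting it counts as failure; going backward it climbs 1 to 2 mm, then its thread end falls off the lip when the pointer is within about 0.15 rad of the red mark.
- knob (a point): Centre of the hand screw's blue round ribbed head (40 mm diameter, 24 mm high), half-way up, on the axis; x towards the white pointer, z up. Head centre above the work surface: about 98 mm at the start, 93 mm after the drop, 85 mm after one full turn forward (8 mm per turn, the hand must follow it down); it bottoms half a turn later.
- pointer (a point): Outer end of the white pointer line on top of the screw's head, 20 mm from the axis, 12 mm above the head's centre; axes as the knob point's. It starts 0.7 to 1.6 rad clockwise (from above) of the red mark. The screw's only thread end lies under it.
- cap_top (a point): Centre of the flat top (31 mm diameter) of the cleaner bottle's red nozzle cap, 121 mm above the work surface when up. The white bottle (52 mm diameter, green band) is fixed in a dark foot beside the plate, its nozzle spout (36 mm out from the axis, 10 mm below the top) turned to the boss.
- cap (a joint): Travel of the nozzle cap: 0 up, 0.006 m fully down; a spring returns it (2 N to start it, 6 N fully down). A press counts from about 0.0035 m.
- bottle_a: Bystander, loose: clear reagent bottle with blue cap, 68 mm diameter, 125 mm high; origin at the centre of its underside.
- bottle_b: Bystander, loose: amber reagent bottle with blue cap, 68 mm diameter, 125 mm high; origin at the centre of its underside.
- dish: Bystander, loose: closed petri dish, pale, 92 mm diameter, 14 mm high; origin at the centre of its underside.
- slide_box: Bystander, loose: green slide box 85 x 100 x 30 mm; origin at the centre of its underside.
- beaker: Bystander, loose: small glass beaker, 60 mm diameter, 75 mm high; origin at the centre of its underside.
- screw: The loose hand screw, 0.12 to 0.21 kg: origin at its foot on the axis, 81 mm below the head's centre; steel shank 22 mm, about 0.5 mm play in the boss (it may lean up to 4 degrees). At the lip it drops about 8 mm by its own weight when let loose or lightly pushed down; a firm grip kept at one height carries it. It stays put when let go between grips.
Not all that is in view belongs to the job. Leave any green look-alike of the screw alone. What is shaped like the part that bears cap_top but yellow is not meant.

How it is judged:
By the outcome, as a careful person would: the job done as asked, in the order asked, and still so for the second after the job is handed in, while the arm keeps its last pose, push and grip.
It also fails if it takes over 67 s, if anything falls off the work surface, if the arm or the gripper's body presses on something with over 40 N, if the wrist force passes 120 N, or if a joint passes its speed limit or range.

ROBOT

A 6-joint arm with a two-finger parallel gripper is mounted at the origin on the work surface. World frame = base frame: x ahead of the robot, y to its left, z up, the work surface at z = 0. Lengths are in mm, angles in rad, forces in N, time in s.
With the tool pointing down it reaches from about 400 to 825 mm from the base axis. Payload 7 kg.
Tool frame: the origin (TCP) lies at the very end of the fingers, on their centre line; the grasp point (between the pads) lies 19 mm behind it (robot.hold_point_z is the z of the grasp point in the tool frame, in mm); z points along the fingers, y is the line along which they close (so a half turn about z gives the same grasp; the last joint's range is limited). The gripper opens to 85 mm and grips with 20 to 120 N. Pads are 22 mm wide; open, the fingers measure 114 mm over their backs; the gripper's body (76 mm by 85 mm) begins 54 mm behind the grasp point. The pads swing forward as they close: fully open they stand 13 mm farther back than shut.
Start: joints at [1.408, 0.359, 0.012, 0, -1.224, -0.288], TCP at [294.093, 607.54, 204.802] pointing down, gripper open.
Joint ranges: [-3.07, 3.07], [-1.43, 2.12], [-1.02, 1.25], [-3.03, 1.67], [-3.05, -0], [-3.03, 3.03]. Speed limits (rad/s): [2.39, 2.39, 3.01, 3.14, 3.14, 3.14].

INTERFACE

Orientations are given as a rotation vector (axis times angle).
In Python, from bench import sense, vision, ticket, robot gives the robot as it stands. The module is installed in compiled form; this text tells all that it offers.
- The arm moves only by the tool play_rows, never from a script. Its argument "moves" is a list that holds one entry, the list of rows, each a list of 7 numbers: the opening in per cent of the stroke, from 0 (shut) to 100 (fully open), then the shift along the tool's x, y, z in mm, then the turn, a rotation vector about the tool's x, y, z in degrees. A call has 1 to 5 rows; each row shifts and turns the commanded pose from where the row before left it, along the tool's axes as they then stand; what a row does not reach is not made up. A row lasts 1/12 s, in which the tool goes at most 41.7 mm and 7.16 degrees, less where a joint would pass 70% of its speed; a pose out of reach is approached as far as the arm can. A call is refused whole if a number of a shift passes 41.7 or a number of a turn 7.16, either way. A call with a gripper value outside its range is refused whole. The fingers move at their own pace and stop on an object; "squeeze" is the grip in N (left out, the last holds). Time passes only in rows, so rows that do not move let the fingers close. It gives the time, the measured TCP pose, the force, the opening and the grip force at its end, in the units of the state.
- sense(): the state, without advancing time (a new reading comes with each control period).
- vision.read_camera(name): name is "scene" or "top"; returns the picture (480x640x3 uint8, red, green, blue); there is no depth.
- vision.camera_params(name): a dict with "camera_matrix" (3x3 intrinsics, pixels), "pose" (4x4, takes a point from camera to world coordinates). Camera axes: x right, y down, z forward; pixel columns grow to the right and rows downward; lengths in mm; the calibration is good to about 2 mm. A picture is of the moment at which its call begins. camera_params takes no time and is no camera call.
- ticket.job_done(): hands the job in; it is judged then, once.
Trained networks look in the newest picture that a camera, given by its name, has taken for a name from the list of things; names that differ only in an ending like _2 or _b are one class to them, and where a whole thing is asked for, a point or a joint stands for the part that bears it (a point fixed in the world has none). Each returns a list of dicts, best first, with "p" (0 to 1); they miss things now and then, are a little off and sometimes report something else, mostly with a low value. They report only what shows in the picture. A call takes as long as a camera call. They do not tell look-alikes from the thing itself.
- vision.regions_of(camera, query): "region" (480x640 bool, what is visible of it) and "box" ([left, top, right, bottom] in pixels, round what is visible of it).
The state is a dict: "time_s": time; "joints": joint angles; "dq": joint speeds; "effort": joint torques, N m; "position": TCP position; "eef_rot": TCP orientation; "contact_force": force on the tool from outside, world axes, zero at the start; "ft_torque": the same for the moment, N m; "width": finger opening in mm; "grip_force": force on a finger pad.
Only numpy, scipy, OpenCV 4.12 (cv2) and the standard library are available. Lean on these libraries where they do the work, as an engineer would, in place of code of your own. Each camera call takes 0.05 s, during which the arm holds its last target. There are 200 camera calls.

## Working session

There is one attempt and no reset: what is moved stays moved. The work goes in short steps, Python scripts to look and compute and a tool call to move; the robot and the scene stay as the last step left them, time stands still between calls to the robot, and variables do not carry over. Pictures are saved under pics/ and viewed, at most 10 in all, crops included, and the job is handed in when it is done.

Besides the shell and the picture viewer there is one more tool, called after ">>>" by a JSON object that holds its "name" and its "arguments", one argument or row to a line. play_rows: Moves the arm, as the interface text tells. Its arguments: {"type":"object","properties":{"moves":{"type":"array","items":{"type":"array","items":{"type":"array","items":{"type":"number"}}}},"squeeze":{"type":"number"}},"required":["moves"]}

```bash
mkdir -p pics; cat > h.py <<'E'
from bench import sense, vision, ticket, robot
import numpy as np, cv2
from scipy.spatial.transform import Rotation as R
def proj(c,p):
    d=vision.camera_params(c);K=np.array(d["camera_matrix"]);T=np.array(d["pose"])
    q=T[:3,:3].T@(np.array(p,float)-T[:3,3]);q=K@q;return q[:2]/q[2]
def back(c,uv,z):
    d=vision.camera_params(c);K=np.array(d["camera_matrix"]);T=np.array(d["pose"])
    r=T[:3,:3]@np.linalg.solve(K,[uv[0],uv[1],1.]);o=T[:3,3];return o+r*(z-o[2])/r[2]
E
python3 - <<'E'
from h import *
for c in("scene","top"):
    im=vision.read_camera(c);cv2.imwrite(f"pics/{c}0.png",im[:,:,::-1])
    d=vision.camera_params(c);print(c,np.round(d["camera_matrix"],1).tolist(),np.round(d["pose"],3).tolist())
    for q,z in(("knob",110),("cap_top",121),("plate",60),("screw",98)):
        for r in vision.regions_of(c,q)[:3]:
            b=r["box"];m=r["region"];ys,xs=np.nonzero(m)
            print(q,round(r["p"],2),b,xs.mean().round(1),ys.mean().round(1),np.round(back(c,(xs.mean(),ys.mean()),z)))
s=sense();print(s)
E
```

```text
scene [[604.2, 0.0, 321.0], [0.0, 604.2, 239.2], [0.0, 0.0, 1.0]] [[0.803, 0.377, -0.462, 1105.409], [0.596, -0.506, 0.623, -655.513], [0.001, -0.776, -0.631, 820.917], [0.0, 0.0, 0.0, 1.0]]
knob 0.93 [244.9, 258.0, 268.7, 290.9] 257.0 272.0 [550. -93. 110.]
knob 0.82 [181.4, 236.0, 208.6, 282.2] 196.4 256.3 [ 434. -127.  110.]
cap_top 0.74 [287.0, 202.7, 301.7, 221.7] 295.6 210.3 [500.  78. 121.]
cap_top 0.46 [317.2, 177.1, 335.8, 190.1] 326.9 182.1 [491. 194. 121.]
plate 0.87 [209.9, 274.0, 308.7, 343.0] 259.7 309.4 [ 579. -124.   60.]
screw 0.83 [182.1, 239.4, 206.0, 283.5] 196.5 256.5 [ 424. -118.   98.]
screw 0.77 [244.9, 260.3, 269.5, 292.7] 256.9 272.7 [541. -85.  98.]
top [[597.5, 0.0, 322.8], [0.0, 597.5, 243.6], [0.0, 0.0, 1.0]] [[0.009, -0.998, 0.07, 476.176], [-1.0, -0.009, -0.008, 54.402], [0.008, -0.069, -0.998, 1427.99], [0.0, 0.0, 0.0, 1.0]]
knob 0.84 [365.3, 252.2, 386.8, 269.7] 376.7 260.5 [532. -75. 110.]
knob 0.69 [371.3, 319.9, 389.8, 336.2] 381.0 326.4 [387. -85. 110.]
cap_top 0.68 [240.9, 272.2, 263.2, 288.4] 248.8 282.3 [481. 205. 121.]
cap_top 0.59 [290.8, 27
[... 257 characters left out ...]
time_s': 0.5, 'joints': array([ 1.40811512e+00,  3.58643525e-01,  1.18629636e-02, -3.49606115e-05,
       -1.22410884e+00, -2.88092903e-01]), 'dq': array([-1.37579809e-03, -4.48627991e-05,  6.23525088e-04,  1.23942835e-03,
       -3.97914191e-04, -9.19842273e-04]), 'effort': array([ 1.35628405e-03, -5.82393086e+01,  2.93431252e+01,  6.93662122e+00,
       -1.07812961e-03,  4.82199709e-06]), 'position': array([294.06634266, 607.52048681, 204.75162354]), 'eef_rot': array([ 3.06203776e+00, -7.02091535e-01, -4.23830900e-05]), 'contact_force': array([-0.17478757,  0.85024891,  0.39871514]), 'ft_torque': array([-0.08057718, -0.02523613, -0.04976085]), 'grip_force': 0.0, 'width': 85.35934643672094}
```

View pics/top0.png

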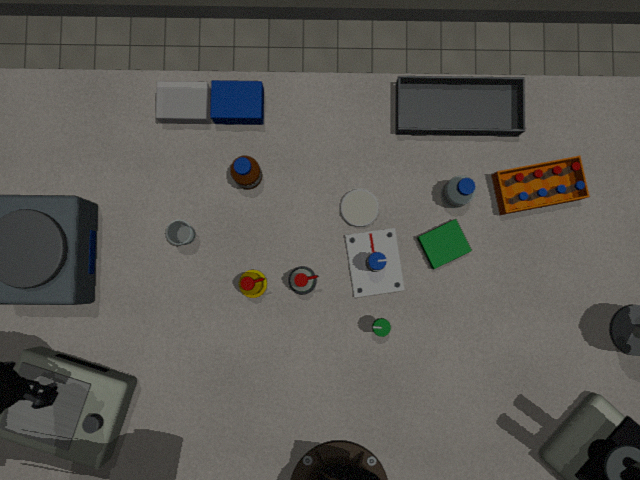

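View pics/scene0.png

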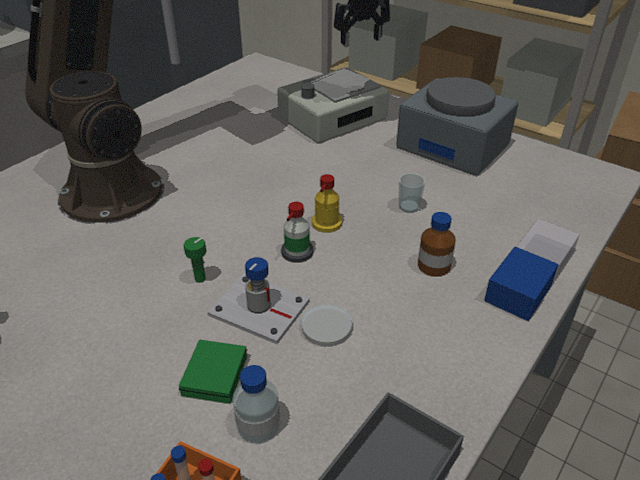

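The top view shows the blue knob at (376,261) on its plate, with the pointer to the right (about -y) and the red mark up (about +x). The cleaner cap is at (302,280). The yellow look-alike at (248,284) and the green one at (381,327) are to be left alone. The scene view shows the same things: knob (257,270), cleaner cap (295,211).

```bash
python3 - <<'E'
from h import *
from scipy.optimize import least_squares
t=cv2.imread("pics/top0.png");s=cv2.imread("pics/scene0.png")
a=cv2.resize(t[225:305,280:410],None,fx=6,fy=6,interpolation=cv2.INTER_CUBIC)[:, :780]
b=cv2.resize(s[195:345,200:320],None,fx=4,fy=4,interpolation=cv2.INTER_CUBIC)
cv2.imwrite("pics/a.png",a);cv2.imwrite("pics/b.png",b)
# sub-pixel centroid by colour
def cen(im,box,f):
    x0,y0,x1,y1=box;h=cv2.cvtColor(im,cv2.COLOR_BGR2HSV)[y0:y1,x0:x1].astype(int);m=f(h)
    ys,xs=np.nonzero(m);return xs.min()+x0,xs.max()+x0,ys.min()+y0,ys.max()+y0,xs.mean()+x0,ys.mean()+y0,len(xs)
blue=lambda h:(h[...,0]>100)&(h[...,0]<130)&(h[...,1]>120)&(h[...,2]>60)
red=lambda h:((h[...,0]<8)|(h[...,0]>172))&(h[...,1]>130)&(h[...,2]>80)
for n,im,box,f in(("knobT",t,(355,240,395,285),blue),("capT",t,(285,260,312,300),red),("markT",t,(360,225,385,256),red),
  ("knobS",s,(240,250,275,295),blue),("capS",s,(280,198,310,228),red),("markS",s,(262,284,295,322),red)):
    print(n,np.round(cen(im,box,f),1))
E
```

```text
knobT [368.  385.  252.  269.  376.4 260.7 222. ]
capT [294.  311.  273.  286.  301.1 279.4 159. ]
markT [370.  373.  234.  251.  371.4 242.6  37. ]
knobS [246.  267.  258.  280.  256.3 268.7 380. ]
capS [288.  302.  202.  218.  294.6 207.4 128. ]
markS [264.  291.  288.  317.  278.6 309.7  59. ]
```

View pics/a.png

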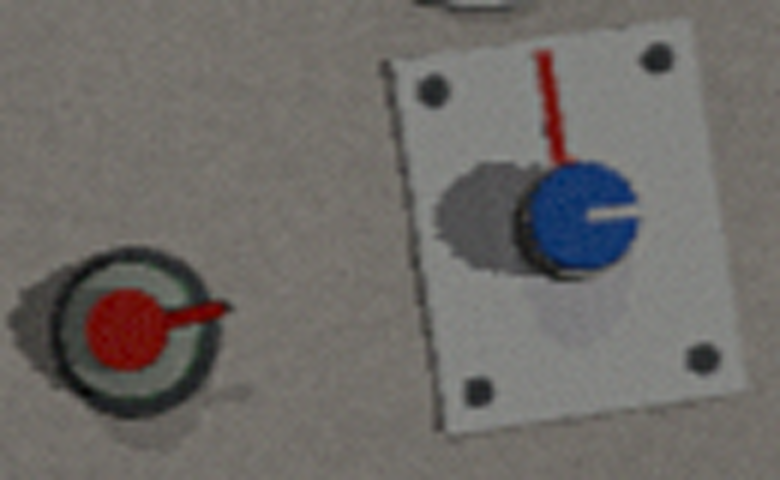

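View pics/b.png

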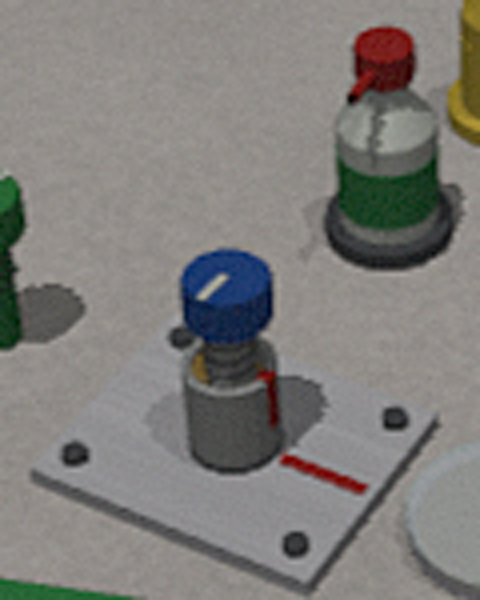

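The crops show the cap top centred at (127,330) in a, and the knob top at (584,215) with its pointer end at (640,211). The plate corners in a are (390,62), (690,20), (745,385) and (447,432). In b the knob top is at (227,280) and the cap top at (385,42).

```bash
python3 - <<'E'
from h import *
A=lambda u,v:(280+u/6-.42,225+v/6-.42)
B=lambda u,v:(200+u/4-.38,195+v/4-.38)
print("cap T",back("top",A(127,330),121),"S",back("scene",B(385,42),121))
print("knob T",back("top",A(584,215),110),"S",back("scene",B(227,280),110))
c=[back("top",A(*p),10) for p in((390,62),(690,20),(745,385),(447,432))]
print("plate ctr",np.mean(c,0))
d=[c[0]-c[3],c[1]-c[2]];print("mark dir",[np.degrees(np.arctan2(x[1],x[0])).round(1) for x in d],[np.linalg.norm(x).round() for x in d],[np.linalg.norm(x).round() for x in (c[0]-c[1],c[2]-c[3])])
l=back("top",A(543,52),10)-back("top",A(563,160),10);print("line",np.degrees(np.arctan2(l[1],l[0])))
p=back("top",A(640,211),110)-back("top",A(584,215),110);print("ptr T",p,np.degrees(np.arctan2(p[1],p[0])))
p=back("scene",B(203,298),110)-back("scene",B(227,276),110);print("ptr S",p,np.degrees(np.arctan2(p[1],p[0])))
s=sense();print(R.from_rotvec(s["eef_rot"]).as_matrix().round(3), robot.hold_point_z)
print(np.round(vision.camera_params("top")["pose"],4)[:3,3])
E
```

```text
cap T [488.0976011   92.07888441 121.        ] S [490.00029191  91.72600781 121.        ]
knob T [531.96442437 -75.28463313 110.        ] S [535.85777427 -79.08269474 110.        ]
plate ctr [532.53811883 -78.80106822  10.        ]
mark dir [np.float64(9.1), np.float64(8.6)] [np.float64(148.0), np.float64(146.0)] [np.float64(121.0), np.float64(119.0)]
line 10.668784966060691
ptr T [  1.66443475 -20.62852844   0.        ] -85.38702231799788
ptr S [  1.21076322 -17.28675021   0.        ] -85.99354893898263
[[ 0.9   -0.436 -0.   ]
 [-0.436 -0.9   -0.   ]
 [-0.     0.    -1.   ]] -18.700000000000003
[ 476.1759   54.4017 1427.9904]
```

>>> {"name": "play_rows", "arguments": {
  "moves": [
    [[0, 20, 19, 0, 0, 0, 0], [0, 20, 19, 0, 0, 0, 0], [0, 20, 19, 0, 0, 0, 0], [0, 20, 19, 0, 0, 0, 0], [0, 20, 19, 0, 0, 0, 0]]
  ],
  "squeeze": 20
}}

```text
time_s: 0.92
position: [343.0, 477.2, 204.9]
eef_rot: [-3.062, 0.702, -0.0]
contact_force: [1.4, 0.1, 0.6]
width: 25.5
grip_force: 0.0
```

>>> {"name": "play_rows", "arguments": {
  "moves": [
    [[0, 20, 19, 0, 0, 0, 0], [0, 20, 19, 0, 0, 0, 0], [0, 20, 19, 0, 0, 0, 0], [0, 20, 19, 0, 0, 0, 0], [0, 20, 19, 0, 0, 0, 0]]
  ]
}}

```text
time_s: 1.33
position: [391.6, 348.1, 205.1]
eef_rot: [-3.062, 0.702, -0.0]
contact_force: [1.1, 0.3, 0.5]
width: 0.2
grip_force: 0.0
```

>>> {"name": "play_rows", "arguments": {
  "moves": [
    [[0, 20, 19, 0, 0, 0, 0], [0, 20, 19, 0, 0, 0, 0], [0, 20, 19, 0, 0, 0, 0], [0, 20, 19, 0, 0, 0, 0], [0, 20, 19, 0, 0, 0, 0]]
  ]
}}

```text
time_s: 1.75
position: [440.2, 219.1, 205.2]
eef_rot: [-3.062, 0.702, -0.001]
contact_force: [-0.2, 0.0, -0.9]
width: 0.2
grip_force: 0.0
```

>>> {"name": "play_rows", "arguments": {
  "moves": [
    [[0, 20, 19, 10, 0, 0, 0], [0, 20, 19, 10, 0, 0, 0], [0, 20, 19, 10, 0, 0, 0], [0, 20, 19, 15, 0, 0, 0], [0, 20, 19, 15, 0, 0, 0]]
  ]
}}

```text
time_s: 2.17
position: [489.2, 90.1, 144.9]
eef_rot: [-3.061, 0.702, -0.002]
contact_force: [1.0, 1.3, -0.1]
width: 0.2
grip_force: 0.0
```

>>> {"name": "play_rows", "arguments": {
  "moves": [
    [[0, 0, 0, 6, 0, 0, 0], [0, 0, 0, 4, 0, 0, 0], [0, 0, 0, 0, 0, 0, 0]]
  ]
}}

```text
time_s: 2.42
position: [488.3, 91.1, 134.2]
eef_rot: [3.061, -0.703, -0.001]
contact_force: [-0.6, -0.8, 1.7]
width: 0.3
grip_force: 0.0
```

>>> {"name": "play_rows", "arguments": {
  "moves": [
    [[0, 0.5, 0, 8, 0, 0, 0], [0, 0, 0, 4, 0, 0, 0], [0, 0, 0, 3, 0, 0, 0], [0, 0, 0, 2, 0, 0, 0], [0, 0, 0, 0, 0, 0, 0]]
  ]
}}

```text
time_s: 2.83
position: [488.7, 91.4, 117.5]
eef_rot: [3.062, -0.701, -0.001]
contact_force: [0.3, 0.1, -0.6]
width: -0.3
grip_force: 0.0
```

>>> {"name": "play_rows", "arguments": {
  "moves": [
    [[0, 0, 0, 1, 0, 0, 0], [0, 0, 0, 0, 0, 0, 0]]
  ]
}}

```text
time_s: 3.0
position: [489.1, 91.2, 116.9]
eef_rot: [-3.062, 0.702, -0.0]
contact_force: [0.5, -0.5, 0.3]
width: -0.5
grip_force: 0.0
```

```bash
python3 - <<'E'
from h import *
s=sense();print(s["position"],s["contact_force"],s["width"])
for c in("scene","top"):
    im=vision.read_camera(c)[:,:,::-1];cv2.imwrite(f"pics/{c}1.png",im)
a=cv2.resize(cv2.imread("pics/scene1.png")[150:270,240:340],None,fx=5,fy=5,interpolation=cv2.INTER_CUBIC)
cv2.imwrite("pics/c.png",a)
print(sense()["contact_force"])
E
```

```text
[489.06664989  91.19067366 116.8618467 ] [ 0.50258009 -0.45628833  0.28731014] -0.4674194861362045
[ 0.25605493 -0.28096976 -0.02404649]
```

View pics/c.png

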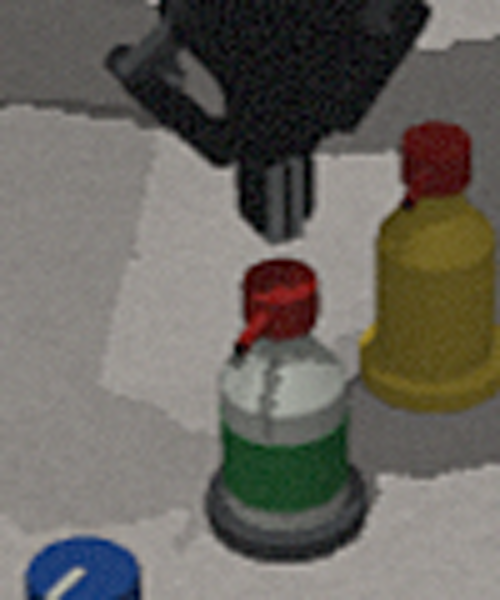

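The fingertips at crop (275,240) still show about 30 crop px above the cap top at (280,272), so there is no contact yet. I'll compare this with the projections.

```bash
python3 - <<'E'
from h import *
s=sense()["position"]
print("tcp S",proj("scene",s),"T",proj("top",s),"cap S",proj("scene",(489,92,121)),"T",proj("top",(489,92,121)))
print("tip px S",240+275/5,150+238/5, "back", back("scene",(295,197.6),117),back("scene",(295,197.6),130))
c=cv2.imread("pics/top1.png")[215:305,250:380]
cv2.imwrite("pics/d.png",cv2.resize(c,None,fx=6,fy=6,interpolation=cv2.INTER_CUBIC))
E
```

```text
tcp S [295.3850027  206.75898535] T [301.24422955 279.12802565] cap S [295.55907856 204.87678886] T [300.78755962 279.16625098]
tip px S 295.0 197.6 back [469.01667327 115.1859678  117.        ] [480.76961706 100.95264034 130.        ]
```

View pics/d.png

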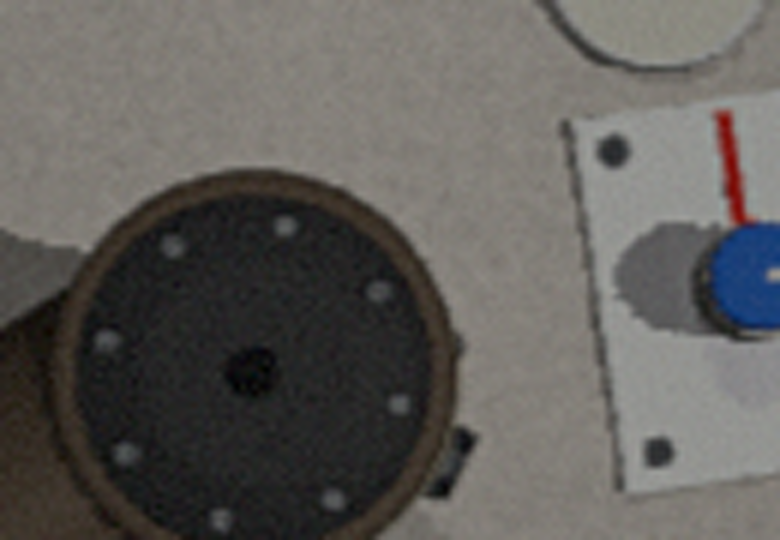

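The tips look some 10–20 mm above what the TCP reading says, so I'll go down until I feel contact.

>>> {"name": "play_rows", "arguments": {
  "moves": [
    [[0, 0, 0, 2, 0, 0, 0], [0, 0, 0, 2, 0, 0, 0], [0, 0, 0, 0, 0, 0, 0]]
  ]
}}

```text
time_s: 3.35
position: [488.8, 90.8, 112.4]
eef_rot: [3.062, -0.702, -0.001]
contact_force: [-0.4, -0.8, 0.7]
width: 0.2
grip_force: 0.0
```

>>> {"name": "play_rows", "arguments": {
  "moves": [
    [[0, 0, 0, 2, 0, 0, 0], [0, 0, 0, 1, 0, 0, 0], [0, 0, 0, 0, 0, 0, 0]]
  ]
}}

```text
time_s: 3.6
position: [488.9, 90.9, 109.5]
eef_rot: [3.062, -0.702, -0.001]
contact_force: [0.3, -0.4, -0.1]
width: -0.2
grip_force: 0.0
```

>>> {"name": "play_rows", "arguments": {
  "moves": [
    [[0, 0, 0, 1.5, 0, 0, 0], [0, 0, 0, 1.5, 0, 0, 0], [0, 0, 0, 0, 0, 0, 0]]
  ]
}}

```text
time_s: 3.85
position: [488.9, 90.9, 106.5]
eef_rot: [3.062, -0.702, -0.001]
contact_force: [-0.1, 0.1, 0.6]
width: 0.2
grip_force: 0.0
```

>>> {"name": "play_rows", "arguments": {
  "moves": [
    [[0, 0, 0, 1, 0, 0, 0], [0, 0, 0, 1, 0, 0, 0], [0, 0, 0, 0, 0, 0, 0]]
  ]
}}

```text
time_s: 4.1
position: [488.9, 91.0, 104.6]
eef_rot: [3.062, -0.702, -0.0]
contact_force: [-0.1, -1.0, 0.2]
width: 0.3
grip_force: 0.0
```

```bash
python3 - <<'E'
from h import *
im=vision.read_camera("scene")[:,:,::-1]
a=cv2.resize(im[150:270,230:350],None,fx=5,fy=5,interpolation=cv2.INTER_CUBIC)
a=cv2.convertScaleAbs(a,alpha=2)
s=sense()["position"]
cv2.imwrite("pics/e.png",a);print((proj("scene",s)-[230,150])*5,(proj("scene",s+[0,0,13])-[230,150])*5)
E
```

```text
[327.21184285 308.77712689] [326.37064266 282.31433244]
```

View pics/e.png

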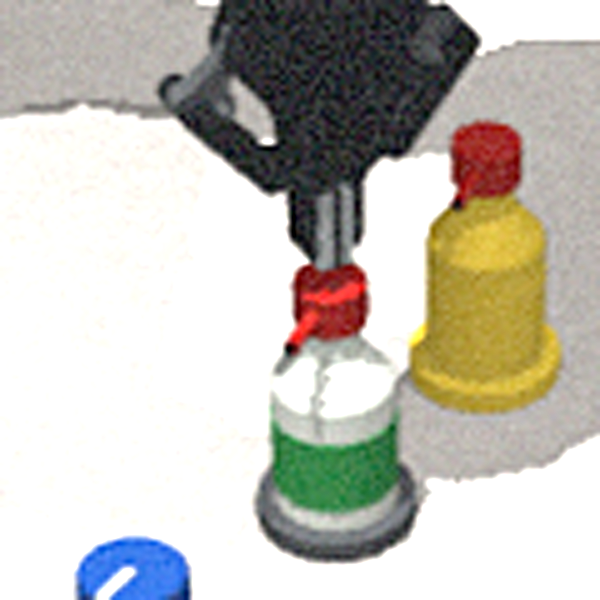

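>>> {"name": "play_rows", "arguments": {
  "moves": [
    [[0, 0, 0, 1, 0, 0, 0], [0, 0, 0, 1, 0, 0, 0], [0, 0, 0, 0, 0, 0, 0]]
  ]
}}

```text
time_s: 4.4
position: [488.9, 91.0, 102.6]
eef_rot: [3.062, -0.702, -0.0]
contact_force: [0.1, -0.3, -0.1]
width: 0.2
grip_force: 0.0
```

>>> {"name": "play_rows", "arguments": {
  "moves": [
    [[0, 0, 0, 1, 0, 0, 0], [0, 0, 0, 0, 0, 0, 0]]
  ]
}}

```text
time_s: 4.57
position: [488.9, 91.0, 101.6]
eef_rot: [3.062, -0.702, -0.0]
contact_force: [-0.4, 0.4, 0.2]
width: -0.1
grip_force: 0.0
```

>>> {"name": "play_rows", "arguments": {
  "moves": [
    [[0, 0, 0, 1, 0, 0, 0], [0, 0, 0, 0, 0, 0, 0]]
  ]
}}

```text
time_s: 4.73
position: [488.9, 91.0, 100.6]
eef_rot: [3.062, -0.702, -0.0]
contact_force: [0.2, -0.6, -0.2]
width: -0.3
grip_force: 0.0
```

>>> {"name": "play_rows", "arguments": {
  "moves": [
    [[0, 0, 0, 1, 0, 0, 0], [0, 0, 0, 0, 0, 0, 0]]
  ]
}}

```text
time_s: 4.9
position: [489.0, 91.0, 99.7]
eef_rot: [3.062, -0.702, -0.0]
contact_force: [-0.3, 0.2, 0.6]
width: -0.4
grip_force: 0.0
```

>>> {"name": "play_rows", "arguments": {
  "moves": [
    [[0, 0, 0, 1, 0, 0, 0], [0, 0, 0, 0, 0, 0, 0]]
  ]
}}

```text
time_s: 5.07
position: [488.9, 91.0, 98.6]
eef_rot: [3.062, -0.702, -0.0]
contact_force: [0.3, -0.4, 0.5]
width: -0.1
grip_force: 0.0
```

>>> {"name": "play_rows", "arguments": {
  "moves": [
    [[0, 0, 0, 1, 0, 0, 0], [0, 0, 0, 0, 0, 0, 0]]
  ]
}}

```text
time_s: 5.23
position: [488.9, 91.0, 97.6]
eef_rot: [3.062, -0.702, -0.0]
contact_force: [0.4, 0.3, -0.7]
width: -0.3
grip_force: 0.0
```

```bash
python3 - <<'E'
from h import *
im=vision.read_camera("scene")[:,:,::-1]
def ext(i):
    h=cv2.cvtColor(np.ascontiguousarray(i),cv2.COLOR_BGR2HSV)[198:230,283:310].astype(int)
    m=((h[...,0]<8)|(h[...,0]>172))&(h[...,1]>130)&(h[...,2]>50)
    ys,xs=np.nonzero(m);return len(xs),xs.min()+283,xs.max()+283,ys.min()+198,ys.max()+198
print(ext(cv2.imread("pics/scene0.png")),ext(cv2.imread("pics/scene1.png")),ext(im))
a=cv2.resize(im[150:270,230:350],None,fx=5,fy=5,interpolation=cv2.INTER_CUBIC)
cv2.imwrite("pics/f.png",cv2.convertScaleAbs(a,alpha=2));print(sense()["effort"])
E
```

```text
(209, np.int64(288), np.int64(302), np.int64(202), np.int64(219)) (205, np.int64(288), np.int64(302), np.int64(202), np.int64(219)) (159, np.int64(288), np.int64(302), np.int64(204), np.int64(219))
[ 2.78555941e-03 -3.78985584e+01  2.40957606e+01  5.69434583e+00
  2.25855567e-02  1.27215571e-05]
```

View pics/f.png

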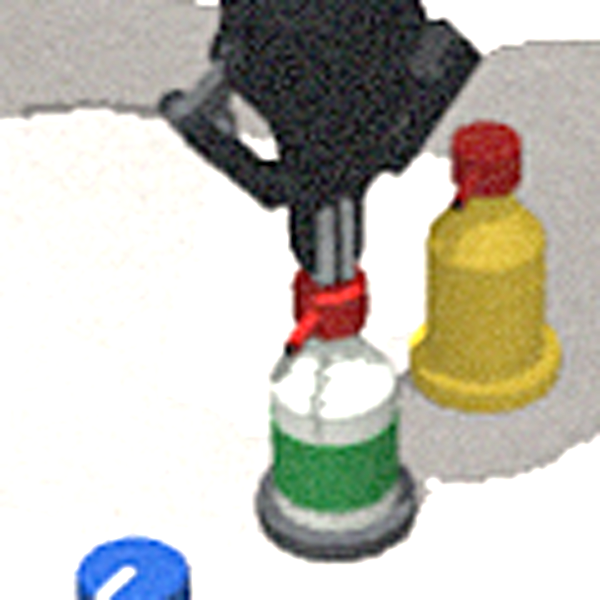

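>>> {"name": "play_rows", "arguments": {
  "moves": [
    [[0, 0, 0, 1, 0, 0, 0], [0, 0, 0, 0, 0, 0, 0]]
  ]
}}

```text
time_s: 5.45
position: [488.9, 91.0, 96.6]
eef_rot: [3.062, -0.702, -0.0]
contact_force: [-0.0, -0.1, -0.3]
width: -0.2
grip_force: 0.0
```

>>> {"name": "play_rows", "arguments": {
  "moves": [
    [[0, 0, 0, 1, 0, 0, 0], [0, 0, 0, 0, 0, 0, 0]]
  ]
}}

```text
time_s: 5.62
position: [489.0, 91.0, 95.7]
eef_rot: [3.062, -0.702, -0.0]
contact_force: [-0.3, 0.3, -0.4]
width: 0.2
grip_force: 0.0
```

>>> {"name": "play_rows", "arguments": {
  "moves": [
    [[0, 0, 0, 1, 0, 0, 0], [0, 0, 0, 0, 0, 0, 0]]
  ]
}}

```text
time_s: 5.78
position: [489.0, 91.0, 94.7]
eef_rot: [3.062, -0.702, -0.0]
contact_force: [-0.0, 0.6, 0.1]
width: 0.1
grip_force: 0.0
```

>>> {"name": "play_rows", "arguments": {
  "moves": [
    [[0, 0, 0, 1, 0, 0, 0], [0, 0, 0, 0, 0, 0, 0]]
  ]
}}

```text
time_s: 5.95
position: [489.1, 91.0, 93.8]
eef_rot: [-3.062, 0.702, -0.0]
contact_force: [-0.4, -1.6, 1.9]
width: -0.1
grip_force: 1.2
```

>>> {"name": "play_rows", "arguments": {
  "moves": [
    [[0, 0, 0, 1, 0, 0, 0], [0, 0, 0, 0, 0, 0, 0]]
  ]
}}

```text
time_s: 6.12
position: [489.1, 91.0, 92.9]
eef_rot: [-3.062, 0.702, -0.0]
contact_force: [-0.3, 0.1, 3.2]
width: -0.4
grip_force: 1.6
```

>>> {"name": "play_rows", "arguments": {
  "moves": [
    [[0, 0, 0, 1, 0, 0, 0], [0, 0, 0, 0, 0, 0, 0]]
  ]
}}

```text
time_s: 6.28
position: [489.1, 91.0, 91.8]
eef_rot: [-3.062, 0.702, -0.0]
contact_force: [-0.4, -0.6, 3.6]
width: -0.2
grip_force: 1.9
```

>>> {"name": "play_rows", "arguments": {
  "moves": [
    [[0, 0, 0, 1, 0, 0, 0], [0, 0, 0, 0, 0, 0, 0]]
  ]
}}

```text
time_s: 6.45
position: [489.1, 91.0, 90.8]
eef_rot: [-3.062, 0.702, -0.0]
contact_force: [-0.5, -0.2, 4.1]
width: 0.2
grip_force: 2.3
```

>>> {"name": "play_rows", "arguments": {
  "moves": [
    [[0, 0, 0, 1, 0, 0, 0], [0, 0, 0, 0.7, 0, 0, 0], [0, 0, 0, 0, 0, 0, 0]]
  ]
}}

```text
time_s: 6.7
position: [489.1, 91.0, 89.2]
eef_rot: [3.062, -0.702, 0.0]
contact_force: [-1.6, 0.5, 4.6]
width: -0.3
grip_force: 2.9
```

```bash
python3 - <<'E'
from h import *
s=sense();print(s["position"],s["contact_force"],s["effort"],s["joints"])
E
```

```text
[489.0973427   91.03729365  89.15125547] [-1.62928172  0.45947777  4.64177165] [-1.57215907e-01 -3.58054018e+01  2.26195228e+01  5.20670056e+00
  5.71246762e-01  6.48966889e-04] [ 5.79898868e-01  1.78992178e-01 -5.30061203e-01  1.36236238e-04
 -8.61656478e-01  5.40130564e-01]
```

>>> {"name": "play_rows", "arguments": {
  "moves": [
    [[0, 0, 0, -3, 0, 0, 0], [0, 0, 0, -10, 0, 0, 0], [0, 0, 0, -20, 0, 0, 0], [0, 0, 0, -20, 0, 0, 0], [0, 0, 0, -20, 0, 0, 0]]
  ]
}}

```text
time_s: 7.12
position: [488.7, 90.8, 163.2]
eef_rot: [3.062, -0.702, -0.001]
contact_force: [0.3, 0.0, 0.0]
width: -0.1
grip_force: 0.0
```

>>> {"name": "play_rows", "arguments": {
  "moves": [
    [[100, 18.9, 22.1, 0, 0, 0, 0], [100, 18.9, 22.1, 0, 0, 0, 0], [100, 18.9, 22.1, 0, 0, 0, 0], [100, 18.9, 22.1, 0, 0, 0, 0], [100, 18.9, 22.1, 0, 0, 0, 0]]
  ]
}}

```text
time_s: 7.53
position: [525.9, -50.8, 162.7]
eef_rot: [-3.062, 0.702, -0.0]
contact_force: [0.2, 1.0, 0.9]
width: 60.6
grip_force: 0.0
```

>>> {"name": "play_rows", "arguments": {
  "moves": [
    [[100, 18.9, 22.1, 0, 0, 0, 0], [100, 0, 0, 20, 0, 0, 5], [100, 0, 0, 20, 0, 0, 5], [100, 0, 0, 13, 0, 0, 0], [100, 0, 0, 0, 0, 0, 0]]
  ]
}}

```text
time_s: 7.95
position: [531.1, -78.2, 106.6]
eef_rot: [2.987, -0.968, -0.007]
contact_force: [0.2, -0.5, -0.4]
width: 84.9
grip_force: 0.0
```

```bash
python3 - <<'E'
from h import *
s=sense();print(s["position"],s["joints"],s["width"])
im=vision.read_camera("scene")[:,:,::-1]
x0,y0=190,160
a=cv2.resize(im[y0:y0+150,x0:x0+150],None,fx=4,fy=4,interpolation=cv2.INTER_CUBIC)
cv2.imwrite("pics/g.png",cv2.convertScaleAbs(a,alpha=2.2))
p=s["position"];Rm=R.from_rotvec(s["eef_rot"]).as_matrix()
for dz in(0,27,40):
  for dy in(-43,43): print(dz,dy,(proj("scene",p+Rm[:,1]*dy+[0,0,dz])-[x0,y0])*4)
E
```

```text
[531.1401752  -78.24491237 106.58218246] [ 0.21833315  0.22354761 -0.42189198 -0.00114215 -0.93034571  0.7263006 ] 84.87127382149627
0 -43 [352.98753612 400.2294099 ]
0 43 [163.72931567 438.1896255 ]
27 -43 [350.3301142  354.20612942]
27 43 [157.94493264 391.89263423]
40 -43 [349.02016207 331.51936923]
40 43 [155.0922805  369.06060351]
```

View pics/g.png

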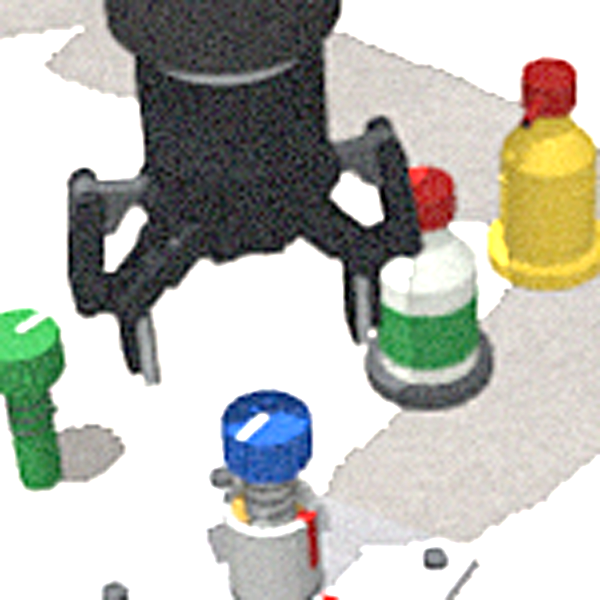

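The gripper is open above the knob. The tips are at (152,380) and (358,340), which fits the 40 mm offset for an open gripper, and the knob is centred between them. I'll descend and close gently.

>>> {"name": "play_rows", "arguments": {
  "moves": [
    [[100, 1.1, -1.7, 15, 0, 0, 0], [100, 0, 0, 15, 0, 0, 0], [100, 0, 0, 15, 0, 0, 0], [100, 0, 0, 13, 0, 0, 0], [70, 0, 0, 0, 0, 0, 0]]
  ],
  "squeeze": 30
}}

```text
time_s: 8.42
position: [534.4, -76.8, 50.2]
eef_rot: [2.989, -0.965, -0.003]
contact_force: [-0.5, 0.3, 0.3]
width: 75.4
grip_force: 0.0
```

>>> {"name": "play_rows", "arguments": {
  "moves": [
    [[40, 0, 0, 0, 0, 0, 0], [40, 0, 0, 0, 0, 0, 0], [40, 0, 0, 0, 0, 0, 0], [40, 0, 0, 0, 0, 0, 0]]
  ]
}}

```text
time_s: 8.75
position: [535.7, -77.4, 52.5]
eef_rot: [2.989, -0.965, 0.002]
contact_force: [-1.2, -2.6, 5.4]
width: 39.6
grip_force: 30.1
```

>>> {"name": "play_rows", "arguments": {
  "moves": [
    [[40, 0, 0, 0, 0, 0, -5], [40, 0, 0, 0, 0, 0, -7], [40, 0, 0, 0, 0, 0, -7], [40, 0, 0, 0, 0, 0, -7], [40, 0, 0, 0, 0, 0, -7]]
  ]
}}

```text
time_s: 9.17
position: [534.3, -77.5, 52.6]
eef_rot: [3.14, -0.069, -0.001]
contact_force: [-8.6, -1.7, 15.1]
width: 39.5
grip_force: 30.2
```

>>> {"name": "play_rows", "arguments": {
  "moves": [
    [[40, 0, 0, 0, 0, 0, -7], [40, 0, 0, 0, 0, 0, -7], [40, 0, 0, 0, 0, 0, -7], [40, 0, 0, 0, 0, 0, -7], [40, 0, 0, 0, 0, 0, -7]]
  ]
}}

```text
time_s: 9.58
position: [533.7, -78.6, 52.7]
eef_rot: [3.015, 0.878, -0.004]
contact_force: [-7.1, -9.2, 12.8]
width: 39.1
grip_force: 31.1
```

```bash
cat >> h.py <<'E'
def psi():
    v=sense()["eef_rot"];M=R.from_rotvec(v).as_matrix();return np.degrees(np.arctan2(M[1,0],M[0,0]))
E
python3 - <<'E'
from h import *
s=sense();print(psi(),s["joints"].round(2),s["position"],s["contact_force"],s["ft_torque"],s["width"])
t=vision.read_camera("top")[:,:,::-1];c=vision.read_camera("scene")[:,:,::-1]
o=[cv2.resize(i[y:y+75,x:x+65],None,fx=6,fy=6,interpolation=cv2.INTER_CUBIC) for i,x,y in((t,345,225),(c,225,240))]
cv2.imwrite("pics/i.png",cv2.convertScaleAbs(np.hstack(o),alpha=1.8))
E
```

```text
32.475888414941494 [ 0.22  0.29 -0.48  0.   -0.8   1.92] [533.73898585 -78.57864575  52.72489078] [-7.07729545 -9.16594855 12.83881188] [-3.32752335  2.95087132 -0.72879215] 39.0880141689159
```

>>> {"name": "play_rows", "arguments": {
  "moves": [
    [[40, 0, 0, -1.5, 0, 0, -4], [40, 0, 0, 0, 0, 0, -4], [40, 0, 0, 0, 0, 0, -4], [40, 0, 0, 0, 0, 0, 0]]
  ]
}}

```text
time_s: 10.02
position: [534.1, -77.9, 54.1]
eef_rot: [2.908, 1.187, -0.002]
contact_force: [-7.2, -2.8, 12.4]
width: 39.3
grip_force: 31.7
```

>>> {"name": "play_rows", "arguments": {
  "moves": [
    [[40, 0, 0, 0, 0, 0, -2], [40, 0, 0, 0, 0, 0, -2], [40, 0, 0, 0, 0, 0, 0]]
  ]
}}

```text
time_s: 10.27
position: [534.0, -78.0, 54.1]
eef_rot: [2.867, 1.285, -0.003]
contact_force: [-7.4, -2.3, 12.8]
width: 39.3
grip_force: 31.5
```

>>> {"name": "play_rows", "arguments": {
  "moves": [
    [[40, 0, 0, 0, 0, 0, -2], [40, 0, 0, 0, 0, 0, -2], [40, 0, 0, 0, 0, 0, 0]]
  ]
}}

```text
time_s: 10.52
position: [533.9, -78.0, 54.1]
eef_rot: [2.82, 1.384, -0.003]
contact_force: [-7.4, -2.7, 12.8]
width: 39.0
grip_force: 31.5
```

```bash
python3 - <<'E'
from h import *
s=sense();print(psi(),s["joints"].round(2),s["position"],s["contact_force"],s["ft_torque"],s["width"])
c=vision.read_camera("scene")[:,:,::-1]
h=cv2.cvtColor(np.ascontiguousarray(c),cv2.COLOR_BGR2HSV)[245:300,235:285].astype(int)
m=(h[...,0]>100)&(h[...,0]<130)&(h[...,1]>120)&(h[...,2]>50)
ys,xs=np.nonzero(m);print(len(xs),xs.min()+235,xs.max()+235,ys.min()+245,ys.max()+245)
w=(h[...,2]>110)&(h[...,1]<70);ys,xs=np.nonzero(w);print([(x+235,y+245) for x,y in zip(xs,ys) if y<32][:40])
cv2.imwrite("pics/j.png",c)
E
```

```text
52.27621299197185 [ 0.22  0.29 -0.48  0.   -0.81  2.26] [533.89357226 -77.9659845   54.10751235] [-7.38534321 -2.73031164 12.82824279] [-0.94294219  2.90468689 -0.08761651] 38.98892173352945
126 244 266 260 280
[(np.int64(235), np.int64(245)), (np.int64(236), np.int64(245)), (np.int64(237), np.int64(245)), (np.int64(238), np.int64(245)), (np.int64(239), np.int64(245)), (np.int64(240), np.int64(245)), (np.int64(241), np.int64(245)), (np.int64(242), np.int64(245)), (np.int64(243), np.int64(245)), (np.int64(266), np.int64(245)), (np.int64(267), np.int64(245)), (np.int64(268), np.int64(245)), (np.int64(269), np.int64(245)), (np.int64(270), np.int64(245)), (np.int64(271), np.int64(245)), (np.int64(272), np.int64(245)), (np.int64(273), np.int64(245)), (np.int64(274), np.int64(245)), (np.int64(275), np.int64(245)), (np.int64(276), np.int64(245)), (np.int64(277), np.int64(245)), (np.int64(278), np.int64(245)), (np.int64(279), np.int64(245)), (np.int64(280), np.int64(245)), (np.int64(281), np.int64(245)), (np.int64(235), np.int64(246)), (np.int64(236), np.int64(246)), (np.int64(237), np.int64(246)), (np.int64(238), np.int64(246)), (np.int64(239), np.int64(246)), (np.int64(240), np.int64(246)), (np.int64(241), np.int64(246)), (np.int64(242), np.int64(246)), (np.int64(243), np.int64(246)), (np.int64(244), np.int64(246)), (np.int64(245), np.int64(246)), (np.int64(266), np.int64(246)), (np.int64(267), np.int64(246)), (np.int64(268), np.int64(246)), (np.int64(269), np.int64(246))]
```

>>> {"name": "play_rows", "arguments": {
  "moves": [
    [[40, 0, 0, 0, 0, 0, -2], [40, 0, 0, 0, 0, 0, -2], [40, 0, 0, 0, 0, 0, 0]]
  ]
}}

```text
time_s: 10.82
position: [534.1, -77.2, 53.0]
eef_rot: [-2.77, -1.48, 0.002]
contact_force: [-4.1, 0.8, 2.6]
width: 39.1
grip_force: 30.8
```

>>> {"name": "play_rows", "arguments": {
  "moves": [
    [[40, 0, 0, 0, 0, 0, -2], [40, 0, 0, 0, 0, 0, -2], [40, 0, 0, 0, 0, 0, 0]]
  ]
}}

```text
time_s: 11.07
position: [534.2, -77.2, 52.5]
eef_rot: [-2.718, -1.575, 0.002]
contact_force: [-4.0, -1.2, 0.5]
width: 39.0
grip_force: 30.4
```

>>> {"name": "play_rows", "arguments": {
  "moves": [
    [[40, 0, 0, 0, 0, 0, -2], [40, 0, 0, 0, 0, 0, -2], [40, 0, 0, 0, 0, 0, 0]]
  ]
}}

```text
time_s: 11.32
position: [534.1, -77.2, 52.3]
eef_rot: [-2.661, -1.668, 0.003]
contact_force: [-4.6, -1.4, -1.2]
width: 38.8
grip_force: 30.2
```

```bash
python3 - <<'E'
from h import *
s=sense();print(psi(),s["joints"].round(2),s["position"],s["contact_force"],s["ft_torque"],s["width"])
c=vision.read_camera("scene")[:,:,::-1];cv2.imwrite("pics/k.png",c)
st=[cv2.imread("pics/scene0.png")[245:320,225:290],cv2.imread("pics/j.png")[245:320,225:290],c[245:320,225:290]]
cv2.imwrite("pics/l.png",cv2.convertScaleAbs(np.hstack([cv2.resize(i,None,fx=4,fy=4,interpolation=cv2.INTER_CUBIC) for i in st]),alpha=1.9))
E
```

```text
64.137301060794 [ 0.22  0.29 -0.48 -0.   -0.8   2.47] [534.12662352 -77.20809271  52.30080911] [-4.56298817 -1.38025834 -1.17100518] [-0.54694229  1.71660796 -0.05070026] 38.83835272698874
```

View pics/l.png

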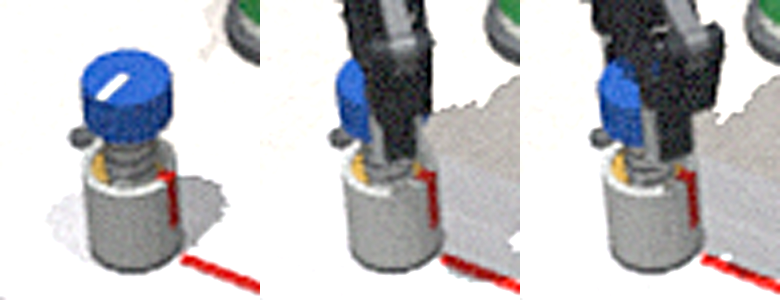

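The right panel shows the fingers still on the blue head at (620,100), with the boss mark at (687,195). The up-force fell from 12.8 N to about 0, so the thread end has left the lip. I'll lower it a little, then let it loose to drop.

>>> {"name": "play_rows", "arguments": {
  "moves": [
    [[40, 0, 0, 1.5, 0, 0, 0], [40, 0, 0, 1.5, 0, 0, 0], [40, 0, 0, 1, 0, 0, 0], [40, 0, 0, 0, 0, 0, 0]]
  ]
}}

```text
time_s: 11.7
position: [534.7, -77.1, 48.3]
eef_rot: [-2.663, -1.666, 0.001]
contact_force: [-3.8, -2.1, -0.2]
width: 39.2
grip_force: 30.2
```

>>> {"name": "play_rows", "arguments": {
  "moves": [
    [[40, 0, 0, 1, 0, 0, 0], [40, 0, 0, 1, 0, 0, 0], [40, 0, 0, 0, 0, 0, 0]]
  ]
}}

```text
time_s: 11.95
position: [535.0, -77.3, 47.2]
eef_rot: [2.662, 1.668, -0.001]
contact_force: [-6.5, -1.5, 7.6]
width: 39.0
grip_force: 30.6
```

>>> {"name": "play_rows", "arguments": {
  "moves": [
    [[65, 0, 0, 0, 0, 0, 0], [65, 0, 0, 0, 0, 0, 0], [65, 0, 0, 0, 0, 0, 0]]
  ]
}}

```text
time_s: 12.2
position: [536.7, -76.6, 47.0]
eef_rot: [2.661, 1.668, 0.004]
contact_force: [-0.4, 0.0, 0.9]
width: 55.4
grip_force: 0.0
```

```bash
python3 - <<'E'
from h import *
s=sense();print(psi(),s["position"],s["contact_force"],s["width"])
c=vision.read_camera("scene")[:,:,::-1];cv2.imwrite("pics/m.png",c)
h=cv2.cvtColor(np.ascontiguousarray(c),cv2.COLOR_BGR2HSV)[250:305,235:285].astype(int)
m=(h[...,0]>100)&(h[...,0]<130)&(h[...,1]>100)&(h[...,2]>40)
w=(h[...,2]>105)&(h[...,1]<110)
for y in range(5,45): print(250+y,''.join('B' if m[y,x] else 'w' if w[y,x] else '.' for x in range(50)))
print(proj("scene",(533,-78,105)),[ (a,proj("scene",(533+20*np.cos(np.radians(a)),-78+20*np.sin(np.radians(a)),105)).round(1)) for a in(0,9,20)])
E
```

```text
64.16756205143679 [536.68573719 -76.61734326  47.03781771] [-0.35710031  0.00732552  0.90231784] 55.41918033278978
255 wwwwwwwwww...............ww................wwww...
256 wwwwwwwwww.............wwww................wwww...
257 wwwwwwwwww.............ww..................wwwww..
258 wwwwwwwwww.................................wwwwww.
259 wwwwwwwwwww................................wwwwwww
260 wwwwwwwwwww................................wwwwwww
261 wwwwwwwwwww..BBBB..........................wwwwwww
262 wwwwwwwwwww.BBBBBB.........................wwwwwww
263 wwwwwwwwwww.BBBBBBB........................wwwwwww
264 wwwwwwwwwwwBBBBBBBBBB....BB................wwwwwww
265 wwwwwwwwwwwBBBBBBBBBB....BB................wwwwwww
266 wwwwwwwwwwBBBBBBBBBBBB....B................wwwwwww
267 wwwwwwwwwwBBBBBBBBBBB......................wwwwwww
268 wwwwwwwwwwBBBBBBBBBBBB....................wwwwwww.
269 wwwwwwwww.BBBBBBBBBBBB....................wwwwww..
270 wwwwwwwwwwBBBBBBBBBBBBB...................wwwww...
271 wwwwwwwwwwBBBBBBBBBBBBB...................wwwww...
272 wwwwwwwwwwBBBBBBBBBBBBB...................wwww
[... 628 characters left out ...]
....................................
285 wwwwwwwwwwww..........................ww..........
286 wwwwwwwwwwwww..........................w..........
287 wwwwwwwwwwwww........................ww.....w.....
288 wwwwwwwwwwwwww......................ww...w...ww...
289 wwwwwwwwwww.ww......................w....w.w......
290 wwwwwwwwwww.wwww.............ww.....w.........w.ww
291 wwwwwwwwwww..wwww..........wwww.....w.......w.....
292 wwwwwwwwwww...wwwwww.ww.wwwww.......w.....w.......
293 wwwwwwwwwww......wwwwwwwww............w...........
294 wwwwwwwwwww.........................w.w....w......
[255.75010721 265.76365042] [(0, array([264.3, 270.3])), (9, array([265.3, 269.3])), (20, array([266.3, 267.9]))]
```

>>> {"name": "play_rows", "arguments": {
  "moves": [
    [[65, -2.5, -2.4, 0, 0, 0, 0], [40, 0, 0, 0, 0, 0, 0], [40, 0, 0, 0, 0, 0, 0], [40, 0, 0, 0, 0, 0, 0], [40, 0, 0, 0, 0, 0, 0]]
  ]
}}

```text
time_s: 12.67
position: [532.5, -78.4, 46.9]
eef_rot: [2.661, 1.669, 0.001]
contact_force: [1.3, -2.5, 1.7]
width: 39.1
grip_force: 30.2
```

>>> {"name": "play_rows", "arguments": {
  "moves": [
    [[40, 0, 0, 0.1, 0, 0, 4], [40, 0, 0, 0.16, 0, 0, 7], [40, 0, 0, 0.16, 0, 0, 7], [40, 0, 0, 0.16, 0, 0, 7], [40, 0, 0, 0.16, 0, 0, 7]]
  ]
}}

```text
time_s: 13.08
position: [532.7, -78.3, 46.2]
eef_rot: [3.021, 0.862, 0.002]
contact_force: [2.0, -2.2, 1.0]
width: 38.8
grip_force: 30.3
```

>>> {"name": "play_rows", "arguments": {
  "moves": [
    [[40, 0, 0, 0.16, 0, 0, 7], [40, 0, 0, 0.16, 0, 0, 7], [40, 0, 0, 0.16, 0, 0, 7], [40, 0, 0, 0.16, 0, 0, 7], [40, 0, 0, 0.16, 0, 0, 7]]
  ]
}}

```text
time_s: 13.5
position: [532.9, -78.2, 45.3]
eef_rot: [-3.14, 0.087, -0.002]
contact_force: [3.0, -1.7, -0.1]
width: 38.9
grip_force: 30.1
```

```bash
python3 - <<'E'
from h import *
s=sense();print(psi(),s["position"],s["contact_force"],s["ft_torque"],s["width"],s["joints"][5])
E
```

```text
-3.1641902394085046 [532.85436625 -78.18126701  45.26504516] [ 2.97981134 -1.7098489  -0.0632285 ] [-0.64611396 -0.96554766 -0.03355698] 38.91049238652885 1.296616987251657
```

>>> {"name": "play_rows", "arguments": {
  "moves": [
    [[40, 0, 0, 0.16, 0, 0, 7], [40, 0, 0, 0.16, 0, 0, 7], [40, 0, 0, 0.16, 0, 0, 7], [40, 0, 0, 0.16, 0, 0, 7], [40, 0, 0, 0.16, 0, 0, 7]]
  ]
}}

```text
time_s: 13.92
position: [533.5, -78.0, 44.6]
eef_rot: [-2.968, 1.026, -0.004]
contact_force: [3.3, -0.3, -0.4]
width: 38.6
grip_force: 30.2
```

>>> {"name": "play_rows", "arguments": {
  "moves": [
    [[40, 0, 0, 0.16, 0, 0, 7], [40, 0, 0, 0.16, 0, 0, 7], [40, 0, 0, 0.16, 0, 0, 7], [40, 0, 0, 0.16, 0, 0, 7], [40, 0, 0, 0.16, 0, 0, 7]]
  ]
}}

```text
time_s: 14.33
position: [534.1, -78.0, 44.0]
eef_rot: [-2.521, 1.87, -0.005]
contact_force: [5.3, -2.6, -1.0]
width: 39.2
grip_force: 30.2
```

>>> {"name": "play_rows", "arguments": {
  "moves": [
    [[40, 0, 0, 0.16, 0, 0, 7], [40, 0, 0, 0.16, 0, 0, 7], [40, 0, 0, 0.16, 0, 0, 7], [40, 0, 0, 0.16, 0, 0, 7], [40, 0, 0, 0.16, 0, 0, 0]]
  ]
}}

```text
time_s: 14.75
position: [534.5, -78.3, 43.5]
eef_rot: [-1.991, 2.426, -0.005]
contact_force: [5.3, -3.9, 0.1]
width: 39.1
grip_force: 30.7
```

```bash
cat > v.py <<'E'
from h import *
s=sense();print("psi",psi(),s["position"],s["contact_force"],s["ft_torque"],s["width"],"j6",s["joints"][5])
c=vision.read_camera("scene")[:,:,::-1]
h=cv2.cvtColor(np.ascontiguousarray(c),cv2.COLOR_BGR2HSV)[250:305,235:285].astype(int)
m=(h[...,0]>100)&(h[...,0]<130)&(h[...,1]>100)&(h[...,2]>40)
w=(h[...,2]>90)&(h[...,1]<130)
for y in range(5,32): print(250+y,''.join('B' if m[y,x] else 'w' if w[y,x] else '.' for x in range(3,40)))
E
python3 v.py
```

```text
psi -101.2303104797068 [534.49736111 -78.31477787  43.46028239] [ 5.28925295 -3.88443925  0.05037595] [-1.62757094 -2.19965197  0.03682629] 39.123613104698975 j6 -0.4155965927547244
255 ww...................................
256 ww...................................
257 ww..................w................
258 ww...................................
259 www..................................
260 wwww.................................
261 wwwwwww..............................
262 wwwww.........BB..........ww.........
263 wwwww......BBBBB........BBww.........
264 wwwww....BBBBBBBBB......BBBw.........
265 wwwww....BBBBBBBBBB.....BBBB.........
266 wwwwww..wwww.....BB.....BBB..........
267 wwwww..wwwwwwwww.....................
268 wwwwww.BBBwww.www..B.................
269 wwwwww.BBBBBBBBBBBBB.................
270 wwwwww.BBBBBBBBBBBBB.................
271 wwwwww.BBBBBBBBBBBBB.................
272 wwwwwwwBBBBBBBBBBBBBB................
273 wwwwwwwBBBBBBBBBBBBBB................
274 wwwwwww.BBBBBBBBBBBB.................
275 wwwwwwwwBBBBBBBBBBBB..............www
276 wwwwwwwwBBBBBBBBBBBB.............wwww
277 wwwww...BBBBBBBBBBBB..............www
278 wwwww...BBBBBBBBBBBB..............www
279 wwww....BBBBBBBBBBBBB.............www
280 wwwww...BBBBBBBBBBBBB.............www
281 wwwww.....BBBBBBBBBBB.............www
```

```bash
python3 - <<'E'
from h import *
for a,b in(((246,266.6),(254,267.6)),((246.,266.5),(255.,267.8))):
    p=back("scene",a,101.3)-back("scene",b,101.3);print(p,np.degrees(np.arctan2(p[1],p[0])))
E
```

```text
[-13.2494129   -6.52289669   0.        ] -153.78824326616694
[-15.21571252  -6.98576761   0.        ] -155.33941698669767
```

>>> {"name": "play_rows", "arguments": {
  "moves": [
    [[40, 0, 0, 0.16, 0, 0, 7], [40, 0, 0, 0.16, 0, 0, 7], [40, 0, 0, 0.16, 0, 0, 7], [40, 0, 0, 0.16, 0, 0, 7], [40, 0, 0, 0.16, 0, 0, 7]]
  ]
}}

```text
time_s: 15.22
position: [534.7, -78.9, 42.8]
eef_rot: [-1.173, 2.91, -0.004]
contact_force: [5.4, -8.0, -0.3]
width: 39.2
grip_force: 30.4
```

>>> {"name": "play_rows", "arguments": {
  "moves": [
    [[40, 0, 0, 0.16, 0, 0, 7], [40, 0, 0, 0.16, 0, 0, 7], [40, 0, 0, 0.16, 0, 0, 7], [40, 0, 0, 0.16, 0, 0, 7], [40, 0, 0, 0.16, 0, 0, 7]]
  ]
}}

```text
time_s: 15.63
position: [533.8, -79.7, 42.1]
eef_rot: [-0.243, 3.13, -0.003]
contact_force: [3.6, -12.2, 2.4]
width: 39.4
grip_force: 30.7
```

>>> {"name": "play_rows", "arguments": {
  "moves": [
    [[40, 0, 0, 0.16, 0, 0, 7], [40, 0, 0, 0.16, 0, 0, 7], [40, 0, 0, 0.16, 0, 0, 7], [40, 0, 0, 0.16, 0, 0, 7], [40, 0, 0, 0.16, 0, 0, 7]]
  ]
}}

```text
time_s: 16.05
position: [533.2, -79.8, 41.3]
eef_rot: [0.709, 3.058, -0.002]
contact_force: [1.6, -11.6, 4.5]
width: 39.3
grip_force: 30.9
```

```bash
python3 v.py
```

```text
psi 153.88224380834052 [533.24858088 -79.80616694  41.29549364] [  1.57989786 -11.59058355   4.52455153] [-4.2524637  -0.96438442  0.12375482] 39.275925467211025 j6 -2.246229339862917
255 ...............wwwwwwwwwww...........
256 .............wwwwwwwwwwwww...........
257 ............wwwwwwwwwwwwwww..........
258 ............wwwwwwwwwwwwwww..........
259 ............wwwwwwwwwwwwww...........
260 ............wwwwwwwwwwwww............
261 ............wwwwwwwwwwwww............
262 ...........wwwwwwwwwwwwwww..........w
263 ...........ww.BBBBBB...www..........w
264 ............BBBBBBB...BBB...........w
265 ..........BBBBBBBB..w.BBBBB.........w
266 .........BBBBBBBB..w.BBBBBBB........w
267 .........BBBBBBBB.w.BBBBBBBB........w
268 .........BBBBBBB....BBBBBBBBB.......w
269 ........BBBBBBBBBBBBBBBBBBBBB.......w
270 ........BBBBBBBBBBBBBBBBBBBBBB......w
271 ........BBBBBBBBBBBBBBBBBBBBBB......w
272 .........BBBBBBBBBBBBBBBBBBBBB......w
273 .........BBBBBBBBBBBBBBBBBBBBB......w
274 .........BBBBBBBBBBBBBBBBBBBBB......w
275 ..........BBBBBBBBBBBBBBBBBBBB......w
276 ..........BBBBBBBBBBBBBBBBBBBB.....ww
277 ..........BBBBBBBBBBBBBBBBBBBB....www
278 ..........BBBBBBBBBBBBBBBBBBBB....www
279 ..........BBBBBBBBBBBBBBBBBBB.....www
280 ..........BBBBBBBBBBBBBBBBBB.w...wwww
281 ..........BBBBBBBBBBBBBBBBBB..wwwwwww
```

>>> {"name": "play_rows", "arguments": {
  "moves": [
    [[65, 0, 0, 0, 0, 0, 0], [65, 0, 0, 0, 0, 0, 0], [65, 0, 0, 0, 0, 0, -7], [65, 0, 0, 0, 0, 0, -7], [65, 0, 0, 0, 0, 0, -7]]
  ]
}}

```text
time_s: 16.52
position: [531.4, -77.9, 39.9]
eef_rot: [-0.122, -3.138, -0.0]
contact_force: [-0.5, -0.5, -0.0]
width: 55.6
grip_force: 0.0
```

>>> {"name": "play_rows", "arguments": {
  "moves": [
    [[65, 0, 0, 0, 0, 0, -7], [65, 0, 0, 0, 0, 0, -7], [65, 0, 0, 0, 0, 0, -7], [65, 0, 0, 0, 0, 0, -7], [65, 0, 0, 0, 0, 0, -7]]
  ]
}}

```text
time_s: 16.93
position: [531.5, -77.9, 39.9]
eef_rot: [0.828, -3.03, -0.001]
contact_force: [-0.0, -0.5, 0.2]
width: 55.4
grip_force: 0.0
```

>>> {"name": "play_rows", "arguments": {
  "moves": [
    [[65, 0, 0, 0, 0, 0, -7], [65, 0, 0, 0, 0, 0, -7], [65, 0, 0, 0, 0, 0, -7], [65, 0, 0, 0, 0, 0, -7], [65, 0, 0, 0, 0, 0, -7]]
  ]
}}

```text
time_s: 17.35
position: [531.5, -77.9, 39.9]
eef_rot: [1.701, -2.641, -0.001]
contact_force: [0.5, 0.2, 0.5]
width: 55.2
grip_force: 0.0
```

```bash
python3 v.py; python3 - <<'E'
from h import *
p=back("scene",(258.5,264),98.9)-back("scene",(255.8,268),98.9);print(p,np.degrees(np.arctan2(p[1],p[0])))
E
```

```text
psi -114.42759981293054 [531.48103545 -77.87883219  39.88174407] [0.49215297 0.21438874 0.45871036] [ 0.02718135 -0.00712232  0.01769276] 55.236823706090604 j6 -0.645041252583555
255 wwwww................................
256 wwwww.................ww.............
257 wwwww..............wwwww......www....
258 wwwww............wwwww.......w.......
259 wwwww............wwww................
260 wwwww................................
261 wwwww................................
262 wwwww................................
263 wwwww................................
264 wwwwww.....B.........................
265 wwwwww...BBBB........................
266 wwwwww..BBBBBBB......................
267 wwwwww.BBBBBBBBB....BB...............
268 wwwwww.BBBBBBBBB.....B...............
269 wwwwwwwBBBBBBBBBB....B...............
270 wwwwwwwBBBBBBBBBB....................
271 wwwwwwwBBBBBBBBBB....................
272 wwwwwwwBBBBBBBBBBB...................
273 wwwwwwwBBBBBBBBBBB...................
274 wwwwwwwBBBBBBBBBBB...................
275 wwwwwwwBBBBBBBBBBB...................
276 wwwwwwwBBBBBBBBBBB...................
277 wwwww.BBBBBBBBBBBB...................
278 wwwww..BBBBBBBBBBB...................
279 wwww...BBBBBBBBBBB................www
280 wwwww..BBBBBBBBBBB..............wwwww
281 wwwww...BBBBBBBBBB..............wwwww
[-3.2538241  11.03158471  0.        ] 106.43370178636714
```

>>> {"name": "play_rows", "arguments": {
  "moves": [
    [[65, -0.4, -1.8, -1, 0, 0, 0], [40, 0, 0, 0, 0, 0, 0], [40, 0, 0, 0, 0, 0, 0], [40, 0, 0, 0, 0, 0, 0], [40, 0, 0, 0, 0, 0, 0]]
  ]
}}

```text
time_s: 17.82
position: [534.0, -78.5, 41.3]
eef_rot: [-1.69, 2.648, -0.0]
contact_force: [0.6, 1.0, 0.9]
width: 38.9
grip_force: 30.1
```

>>> {"name": "play_rows", "arguments": {
  "moves": [
    [[40, 0, 0, 0.1, 0, 0, 4], [40, 0, 0, 0.16, 0, 0, 7], [40, 0, 0, 0.16, 0, 0, 7], [40, 0, 0, 0.16, 0, 0, 7], [40, 0, 0, 0.16, 0, 0, 7]]
  ]
}}

```text
time_s: 18.23
position: [534.4, -78.9, 40.8]
eef_rot: [-0.887, 3.013, -0.001]
contact_force: [2.6, -3.0, 1.0]
width: 38.9
grip_force: 30.2
```

>>> {"name": "play_rows", "arguments": {
  "moves": [
    [[40, 0, 0, 0.16, 0, 0, 7], [40, 0, 0, 0.16, 0, 0, 7], [40, 0, 0, 0.16, 0, 0, 7], [40, 0, 0, 0.16, 0, 0, 7], [40, 0, 0, 0.16, 0, 0, 7]]
  ]
}}

```text
time_s: 18.65
position: [534.5, -79.4, 40.1]
eef_rot: [0.06, 3.14, -0.002]
contact_force: [2.7, -6.6, 0.4]
width: 39.5
grip_force: 30.2
```

>>> {"name": "play_rows", "arguments": {
  "moves": [
    [[40, 0, 0, 0.16, 0, 0, 7], [40, 0, 0, 0.16, 0, 0, 7], [40, 0, 0, 0.1, 0, 0, 5], [40, 0, 0, 0, 0, 0, 0]]
  ]
}}

```text
time_s: 18.98
position: [534.4, -79.5, 39.6]
eef_rot: [0.577, 3.087, -0.001]
contact_force: [2.2, -5.8, -0.6]
width: 38.9
grip_force: 30.3
```

```bash
cat >> v.py <<'E'
cv2.imwrite("pics/z.png",c)
cz=float(__import__("sys").argv[1]) if len(__import__("sys").argv)>1 else 97
print("ctr",proj("scene",(533,-78,cz)),[(a,proj("scene",(533+20*np.cos(np.radians(a)),-78+20*np.sin(np.radians(a)),cz)).round(1)) for a in(-10,0,9,20,30)])
for y in range(260,285): print(y,' '.join(f"{int(v):3d}" for v in c[y,244:272,2]))
E
python3 v.py
```

```text
psi 158.8075999120888 [534.39051213 -79.54652436  39.57850435] [ 2.23966871 -5.77957974 -0.56762228] [-2.39458232 -1.06702003 -0.01226776] 38.944806020084904 j6 -2.158150311588914
255 ..................wwwwwww............
256 .................wwwwwwwww...........
257 ...............wwwwwwwwwwww..........
258 ..............wwwwwwwwwwwww..........
259 ..............wwwwwwwwwwww...........
260 ..............wwwwwwwwwww............
261 .............wwwwwwwwwwww............
262 .............wwwwwwwwwwww............
263 .............wwwwwBB.wwww...........w
264 .............BBBBBBBBBBB............w
265 ...........BBBBBBBBBBBBBBBB.........w
266 ...........BBBBBBBBBBBBBBBBB........w
267 ..........BBBBBBBBBBBBBBBBBBB.......w
268 ..........BBBBBBBBB.BBBBBBBBB.......w
269 ..........BBBBBBB..w...BBBBBBB.......
270 ..........BBBBBBB...wwww....BB......w
271 ..........BBBBBBBBBB..wwwwwwwB.......
272 ..........BBBBBBBBBBBBBB..wwBB.......
273 ..........BBBBBBBBBBBBBBBBBBBB.......
274 ...........BBBBBBBBBBBBBBBBBBB......w
275 ...........BBBBBBBBBBBBBBBBBBB......w
276 ...........BBBBBBBBBBBBBBBBBBB....
[... 2590 characters left out ...]
  72
279  20  60  80  72  58  20  11  24  21  29  20  17  11  30  23  25  22  18  17  30  28  17  32  47  41  19  57  81
280  37  63  75  69  53  30   6  30  13  25  24   9  10  32  24  27  21  27  27  28  14  20  40  87  82  44  79  87
281  33  56  67  72  59  22  26  25  13  15  29  10  31  22  23  15  33   8  24  28  26  23  25  66  92  99 109 108
282  27  49  70  76  60  27  10  26  27  28  26  15  33  22  21  22  28  21  18   9  14  20  57  74  88 105 100 100
283  15  65  84  76  64  41  15  30  17  11  26  21  16  17  25  30  27  11  27  19  33  47  67  73  76  93 106 102
284  19  56  82  85  64  31  10  14  30  19  17  21  20   7  26  24  23   9  22  41  55  68  74  76  80 100 110 104
```

```bash
cat > ang.py <<'E'
from h import *
def ang(cam,im,box,z,th=40,red=False):
    x0,y0,x1,y1=box;I=im[y0:y1,x0:x1].astype(float)
    w=I[...,2]-(np.maximum(I[...,0],I[...,1]) if red else 25);w[w<th-25]=0
    ys,xs=np.nonzero(w);W=w[ys,xs]
    P=np.array([back(cam,(x+x0,y+y0),z)[:2] for x,y in zip(xs,ys)])
    m=np.average(P,0,W);C=np.cov((P-m).T,aweights=W);l,V=np.linalg.eigh(C);v=V[:,1]
    return np.degrees(np.arctan2(v[1],v[0])).round(1),m.round(1),(np.sqrt(12*l)).round(1)
if __name__=="__main__":
    s0=cv2.imread("pics/scene0.png");t0=cv2.imread("pics/top0.png");c=cv2.imread("pics/z.png")
    print("mark plate S",ang("scene",s0,(268,306,296,322),10,45,True),"T",ang("top",t0,(366,230,376,251),10,45,True))
    print("ptr now",ang("scene",c,(254,268,267,273),97))
    print("ptr0 S",ang("scene",s0,(246,261,259,272),110,60),"T",ang("top",t0,(377,257,389,264),110,60))
    c=vision.read_camera("scene")[:,:,::-1]; print("mark boss?",)
E
python3 ang.py
```

```text
mark plate S (np.float64(-171.2), array([580.4, -73. ]), array([ 6.6, 45. ])) T (np.float64(-171.0), array([580.3, -71.6]), array([ 6.5, 42.5]))
ptr now (np.float64(-162.6), array([542.5, -75.5]), array([ 6.1, 20.8]))
ptr0 S (np.float64(103.0), array([532.7, -86. ]), array([12. , 19.4])) T (np.float64(92.5), array([533.1, -92.2]), array([12. , 24.6]))
mark boss?
```

>>> {"name": "play_rows", "arguments": {
  "moves": [
    [[40, 0, 0, 0.1, 0, 0, 4], [40, 0, 0, 0.1, 0, 0, 4], [40, 0, 0, 0, 0, 0, 0], [40, 0, 0, 0, 0, 0, 0]]
  ]
}}

```text
time_s: 19.42
position: [534.3, -79.6, 39.3]
eef_rot: [0.783, 3.041, -0.001]
contact_force: [1.9, -6.3, -1.1]
width: 39.2
grip_force: 30.3
```

```bash
python3 v.py | head -30; python3 - <<'E'
from ang import *
c=cv2.imread("pics/z.png")
for b in((254,267,267,275),(254,268,266,274)):print(ang("scene",c,b,97,45))
E
```

```text
psi 151.10768999893168 [534.27256167 -79.59169928  39.32460049] [ 1.92578195 -6.26392888 -1.05787327] [-2.57537826 -0.939947    0.06275651] 39.207231611104305 j6 -2.2925272972088138
255 ..................wwwwwwwww..........
256 ................wwwwwwwwwww..........
257 .............wwwwwwwwwwwwww..........
258 ............wwwwwwwwwwwwwwww.........
259 ............wwwwwwwwwwwwwwww.........
260 ............wwwwwwwwwwwwwww..........
261 ............wwwwwwwwwwwwwww..........
262 ...........wwwwwwwwwwwwwwww..........
263 ...........wwwwwww.B.wwwwww..........
264 ............w.BBBBBBBBBBwww..........
265 ..........w.BBBBBBBBBBBBBBB..........
266 .........BBBBBBBBBBBBBBBBBB..........
267 .........BBBBBBBBBBBBBBBBBBB.........
268 .........BBBBBBBBBBBBBBBBBBBB........
269 .........BBBBBBBBB....BBBBBBB........
270 ........BBBBBBBBB.wwww...BBBB........
271 ........BBBBBBBBBBB..wwww...BB.......
272 ........BBBBBBBBBBBBBB.wwwwwBB.......
273 .........BBBBBBBBBBBBBBBB.w.BB.......
274 ..........BBBBBBBBBBBBBBBBBBBB.......
275 ..........BBBBBBBBBBBBBBBBBBBB.......
276 ..........BBBBBBBBBBBBBBBBBBBB.......
277 ..........BBBBBBBBBBBBBBBBBBBB.......
278 ..........BBBBBBBBBBBBBBBBBBBBB....ww
279 ..........BBBBBBBBBBBBBBBBBBBB.....ww
280 ..........BBBBBBBBBBBBBBBBBBB......ww
281 w.........BBBBBBBBBBBBBBBBBB.......ww
ctr [256.04978743 269.1075489 ] [(-10, array([263.1, 274.6])), (0, array([264.5, 273.6])), (9, array([265.6, 272.6])), (20, array([266.5, 271.3])), (30, array([267.1, 270. ]))]
260  18  26  21  25  14  55 119 155 147 148 159 172 171 169 167 172 168 169 169 169 145  73  16  14  23  15  23  16
(np.float64(-168.2), array([543.2, -76.8]), array([ 5.7, 20.7]))
(np.float64(-168.6), array([543.1, -76.9]), array([ 5.7, 20.4]))
```

>>> {"name": "play_rows", "arguments": {
  "moves": [
    [[40, 0, 0, 0.05, 0, 0, 2], [40, 0, 0, 0, 0, 0, 0], [40, 0, 0, 0, 0, 0, 0], [40, 0, 0, 0, 0, 0, 0]]
  ]
}}

```text
time_s: 19.8
position: [534.2, -79.7, 39.3]
eef_rot: [0.836, 3.027, -0.002]
contact_force: [2.9, -6.4, -0.2]
width: 38.9
grip_force: 30.3
```

```bash
python3 - <<'E'
from ang import *
c=np.ascontiguousarray(vision.read_camera("scene")[:,:,::-1])
print(ang("scene",c,(254,267,267,275),97,45))
# bystanders moved? compare with first picture
d=cv2.absdiff(c,cv2.imread("pics/scene0.png")).max(2)
for n,b in dict(green=(180,232,210,285),dish=(300,305,355,345),box=(178,340,248,402),a=(230,365,282,442),amber=(418,212,456,276),beaker=(396,174,426,212),cleaner=(280,202,312,262)).items():
    print(n,(d[b[1]:b[3],b[0]:b[2]]>50).mean().round(3))
print(ticket.job_done())
E
```

```text
(np.float64(-172.0), array([543.1, -77.4]), array([ 5.8, 19.8]))
green 0.0
dish 0.0
box 0.0
a 0.0
amber 0.0
beaker 0.0
cleaner 0.102
the job is handed in; nothing more can be done
None
```

Job handed in, result not reported: the cap was pressed about 5 mm and released, the screw dropped into its thread and was turned forward one full turn, the pointer measures 8.0° against the mark's 8.9°, the gripper still holds the head, and the loose objects did not visibly move.

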